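Gauge the channel of a plaster press-mould and mark its depth

TASK

Take the dial depth gauge from its wooden stand and measure the channel in the plaster mould that lies on the round board: press the gauge down gently, probe in the channel, until both its feet sit flat on the plaster, and keep it so for a second while you read the depth (4, 8 or 12 mm). The plaster chips, so never press it with more than about 20 N. Put the gauge back upright in its stand and slide the marker on its track level with the sample block whose slot has the depth you read; leave the bowl and the bottle where they are.

Things in the scene. Friction and masses are not known exactly. Their poses are not given: they have to be found in the camera images.
- gauge: Dial depth gauge, loose, 0.2 to 0.4 kg. Origin: centre, at the underside of its feet; x is the way its dial faces, y along the base bar, z up. Base bar 70 mm (y) x 30 mm (x), 12 mm tall with its feet. On it an upright square steel column, 20 x 20 mm, z = 12 to 72 mm.
- gauge_grip (a point): Middle of the column, 50 mm above the gauge's origin: best grip, fingers closing along the gauge's y.
- dial (a point): Centre of the dial's face, 27 mm in front (x) of the gauge's axis and 46 mm above its origin. Dial 48 mm across, 8 mm thick. The needle points straight down with the probe fully out and turns clockwise (facing the dial) 16 degrees per mm of push; the five ticks are 4 mm of push apart.
- foot_l: Rubber foot pad of the gauge on its +y side, 30 x 20 mm, 3.5 mm thick; origin at the centre of its underside, 25 mm from the gauge's origin. It gives by 1 mm under 6 N (so do both under 12 N), and the reading shifts by as much.
- foot_r: The same foot on the gauge's -y side.
- probe (a joint): How far the gauge's sprung probe is pushed in, m: 0 = fully out, its tip 16 mm below the feet; 0.016 = tip level with the feet. So with the feet flat on a face, channel depth = 16 mm minus this. The spring pushes with 2.8 N when fully out, rising by 0.35 N per mm to 8.4 N.
- probe_tip (a point): Lower end of the probe, a round steel pin 5 mm in diameter with a ball end, in the middle between the feet, 16 mm below their underside when out.
- stand: Fixed wooden stand, 60 mm (x) x 100 mm (y); origin: centre of its underside. The gauge's feet rest on two rails 26 mm above the origin, the probe hanging free between them; a lip 6 mm high surrounds the feet (4 mm to spare in x, 5 mm in y). The gauge stands centred on it, its base bar along the stand's y, either way round.
- board: Round dark wooden board, 230 mm across, 6 mm thick, fixed; the mould to be checked lies on it, roughly in its middle. The bat is let into the board: its underside is at table height. Origin: centre of the underside.
- mould_a: One of three look-alike fixed plaster moulds on plywood bats (124 x 124 x 12 mm); origin: centre of the bat's underside, z up. Block 110 x 110 mm, level; its top lies 42 to 48 mm above the origin (differs, not measured). In the middle of the top a straight blind channel, 60 mm long (along x), 8 mm wide, flat-bottomed, 4, 8 or 12 mm deep; one mould of each depth.
- mould_b: As mould_a; which of the three lies on the round board changes, only that one is to be checked. They look alike from above: the depth has to be gauged.
- mould_c: As mould_a. The two moulds not on the round board wait their turn farther off.
- marker_base: Fixed aluminium marker track, 210 mm (its y) x 40 mm (its x), 14 mm high. Origin: centre of its underside. Along its +x side stand three plaster sample blocks, tops 26 mm above the table, 30 mm long each, centred at y = -20, +20 and +60 mm, with an upward slot 8 mm wide that is 4, 8 and 12 mm deep in that order.
- marker (a joint): Travel of the marker along the track's +y, 0 to 0.16 m. Level with the 4 mm sample at 0.060, with the 8 mm sample at 0.100, with the 12 mm sample at 0.140. It starts at 0 to 0.02, short of all the samples. Slides with about 1.5 N of friction and stays where it is left.
- marker_top (a point): Centre of the top of the marker, a black upright block 28 mm (across the track) x 20 mm (along the track) x 40 mm tall, its top 54.5 mm above the table. Grip it from above or push it along.
- bowl: White bowl, 110 mm across, 60 mm high, loose, not part of the work. Origin: centre of its underside.
- bottle: White plastic bottle, 56 mm across, 150 mm high, loose, not part of the work. Origin: centre of its underside.
Mind the look-alikes: they are no part of the job. What is meant by the gauge is not yellow, and is the larger of those in its own colour.

How it is judged:
On the way:
1. the gauge is pressed flat, both feet bearing on the mould on the round board with at least 0.7 N each, the probe inside its channel, for 0.5 s (((horizontal distance between mould_a and board below 0.06 m and contact force between each of foot_l, foot_r and mould_a above 0.7 N and x of probe_tip in the frame of mould_a between -0.031 and 0.031 m and y of probe_tip in the frame of mould_a between -0.0045 and 0.0045 m) or (horizontal distance between mould_b and board below 0.06 m and contact force between each of foot_l, foot_r and mould_b above 0.7 N and x of probe_tip in the frame of mould_b between -0.031 and 0.031 m and y of probe_tip in the frame of mould_b between -0.0045 and 0.0045 m) or (horizontal distance between mould_c and board below 0.06 m and contact force between each of foot_l, foot_r and mould_c above 0.7 N and x of probe_tip in the frame of mould_c between -0.031 and 0.031 m and y of probe_tip in the frame of mould_c between -0.0045 and 0.0045 m)) and angle between gauge's own z axis and vertical below 0.035 rad and value of joint probe below 0.0145 m), for 0.5 s.
At the end, for the whole second after the job is handed in: The gauge stands upright (within 3 degrees) in its stand, feet on the rails, centred within 8 mm and at rest; the marker is within 14 mm of the position level with the sample that matches the channel depth of the mould on the round board (0.060, 0.100 or 0.140 m for 4, 8 or 12 mm) (((horizontal distance between mould_a and board below 0.06 m and value of joint marker between 0.086 and 0.114 m) or (horizontal distance between mould_b and board below 0.06 m and value of joint marker between 0.126 and 0.154 m) or (horizontal distance between mould_c and board below 0.06 m and value of joint marker between 0.046 and 0.074 m)) and z of gauge in the frame of stand between 0.023 and 0.0285 m and horizontal distance between gauge and stand below 0.008 m and angle between gauge's own z axis and vertical below 0.05 rad and linear speed of gauge below 0.02 m/s and contact force between gauge and stand above 0.5 N); the robot touches nothing.
It fails at once if the gauge presses a mould with more than 24 N (contact force between gauge and mould_a above 24 N or contact force between gauge and mould_b above 24 N or contact force between gauge and mould_c above 24 N).
It fails at once if the gripper presses a mould with more than 24 N (contact force between the fingers and mould_a above 24 N or contact force between the fingers and mould_b above 24 N or contact force between the fingers and mould_c above 24 N).
It fails at once if the gauge is tipped over (angle between gauge's own z axis and vertical above 0.7 rad).
It fails at once if the bowl or the bottle is moved by more than 20 mm (distance of any of bowl, bottle from where it was at the start of the episode above 0.02 m).
It also fails if it takes over 64 s, if anything falls off the work surface, if the arm or the gripper's body presses on something with over 40 N, if the wrist force passes 120 N, or if a joint passes its speed limit or range.

ROBOT

A 6-joint arm with a two-finger parallel gripper is mounted at the origin on the work surface. World frame = base frame: x ahead of the robot, y to its left, z up, the work surface at z = 0. Lengths are in m, angles in rad, forces in N, time in s.
With the tool pointing down it reaches from about 0.3 to 0.85 m from the base axis. Payload 5.4 kg.
Tool frame: the origin (TCP) lies between the finger pads; the fingertips stand 22 mm ahead of it and the grasp point (between the pads) lies 3 mm ahead of it; z points along the fingers, y is the line along which they close (so a half turn about z gives the same grasp; the last joint's range is limited). The gripper opens to 85 mm and grips with 20 to 120 N. Pads are 22 mm wide; open, the fingers measure 114 mm over their backs; the gripper's body (76 mm by 85 mm) begins 54 mm behind the grasp point. The pads swing forward as they close: fully open they stand 13 mm farther back than shut.
Start: joints at [-1.334, 0.158, 1.597, -0, 1.386, -0.21], TCP at [0.248, -0.519, 0.253] pointing down, gripper open.
Joint ranges: [-2.91, 2.91], [-0.94, 2.29], [0.18, 2.7], [-1.29, 4.43], [0.17, 2.64], [-3, 3]. Speed limits (rad/s): [2.57, 2.57, 3.14, 3.14, 3.14, 3.14].

INTERFACE

Orientations are given as a unit quaternion [w, x, y, z].
In Python, from bench import ctrl gives the robot as it stands. The module is installed in compiled form; this text tells all that it offers.
- The arm moves only by the tool carry_out, never from a script. Its arguments are lists of equal length, an entry for each row: "slide": the shift along the world's x, y, z in cm, a list of three; "rot": the turn, a rotation vector about the world's x, y, z in degrees, a list of three; "jaw": the finger opening in cm, from 0 to 8.54. A call has 1 to 8 rows; each row is the pose to reach, as a shift and turn from the pose commanded when the call began; what a row does not reach only later rows make up. A row lasts 1/8 s, in which the tool goes at most 62.5 mm and 10.7 degrees, less where a joint would pass 70% of its speed; a pose out of reach is approached as far as the arm can. A call with a gripper value outside its range is refused whole. The fingers move at their own pace and stop on an object; the grip force is fixed at half the most. Time passes only in rows, so rows that repeat a pose let the fingers close. It gives the time, the measured TCP pose, the force, the opening and the grip force at its end, in the units of the state.
- ctrl.sense(): the state, without advancing time (a new reading comes with each control period).
- ctrl.snapshot(name): name is "side" or "top"; returns (picture, depth): 480x640x3 uint8, red, green, blue; 480x640 float32, m along the optical axis (not along the pixel's ray), 0 where there is no reading.
- ctrl.camera_info(name): a dict with "intrinsics" (3x3 intrinsics, pixels), "dist_coeffs" ([k1, k2, p1, p2, k3] as OpenCV has them; the pictures are not rectified), "rvec" (rotation vector, rad) and "tvec" (3), from world to camera coordinates, as OpenCV has them. Camera axes: x right, y down, z forward; pixel columns grow to the right and rows downward; lengths in m; the calibration is good to about 2 mm. A picture is of the moment at which its call begins. camera_info takes no time and is no camera call.
- ctrl.hand_in(): hands the job in; it is judged then, once.
The state is a dict: "t": time; "q": joint angles; "joint_vel": joint speeds; "joint_efforts": joint torques, N m; "eef_pos": TCP position; "ee_rot": TCP orientation; "ft_force": force on the tool from outside, world axes, zero at the start; "ft_torque": the same for the moment, N m; "gripper_width": finger opening in m; "grip_force": force on a finger pad.
Only numpy, scipy, OpenCV 4.12 (cv2) and the standard library are available. Lean on these libraries where they do the work, as an engineer would, in place of code of your own. Each camera call takes 0.05 s, during which the arm holds its last target. There are 200 camera calls.

## Working session

There is one attempt and no reset: what is moved stays moved. The work goes in short steps, Python scripts to look and compute and a tool call to move; the robot and the scene stay as the last step left them, time stands still between calls to the robot, and variables do not carry over. Pictures are saved under pics/ and viewed, at most 10 in all, crops included, and the job is handed in when it is done.

Besides the shell and the picture viewer there is one more tool, called after "Request:" as a command line: name --argument value ..., lists and objects as JSON in quotes. carry_out: Moves the arm, as the interface text tells. Its arguments: {"type":"object","properties":{"slide":{"type":"array","items":{"type":"array","items":{"type":"number"}}},"rot":{"type":"array","items":{"type":"array","items":{"type":"number"}}},"jaw":{"type":"array","items":{"type":"number"}}},"required":["slide","rot","jaw"]}

```bash
mkdir -p pics
cat > h.py <<'E'
import numpy as np,cv2
from bench import ctrl
def shot(n):
    p,d=ctrl.snapshot(n); np.savez('pics/%s.npz'%n,p=p,d=d); return p,d
def cam(n):
    c=ctrl.camera_info(n);K=np.array(c['intrinsics']);D=np.array(c['dist_coeffs'])
    return K,D,cv2.Rodrigues(np.array(c['rvec'],float))[0],np.array(c['tvec'],float).reshape(3)
def rays(n,uv):
    K,D,R,t=cam(n);x=cv2.undistortPoints(np.array(uv,float).reshape(-1,1,2),K,D).reshape(-1,2)
    return -R.T@t,np.c_[x,np.ones(len(x))]@R   # origin, dirs (cam z=1)
def onz(n,uv,z):
    o,d=rays(n,uv);return o+d*((z-o[2])/d[:,2])[:,None]
def pts(n,uv,dep):
    o,d=rays(n,uv);return o+d*np.array(dep).reshape(-1,1)
def proj(n,P):
    K,D,R,t=cam(n);return cv2.projectPoints(np.array(P,float).reshape(-1,3),cv2.Rodrigues(R)[0],t,K,D)[0].reshape(-1,2)
E
python3 - <<'E'
from h import *
for n in('top','side'):
    p,d=shot(n);cv2.imwrite('pics/%s0.png'%n,p[...,::-1]);print(n,rays(n,[[320,240]]),cam(n)[0][0,0])
s=ctrl.sense();print(s['t'],s['eef_pos'],s['ee_rot'],s['gripper_width'],s['ft_force'])
E
```

```text
top (array([ 0.40136896, -0.0137031 ,  1.10350576]), array([[ 0.228465  ,  0.00296592, -0.97372287]])) 507.0156790113426
side (array([0.00736683, 0.70448202, 0.70001642]), array([[ 0.54638984, -0.62785899, -0.5544621 ]])) 507.83382688169365
0.1 [ 0.24833037 -0.51805015  0.25239402] [-8.64858554e-04  9.75145707e-01  2.21562864e-01  3.52536845e-06] 0.08536250579658938 [-0.12346306  0.12259247 -0.83464341]
```

View pics/top0.png

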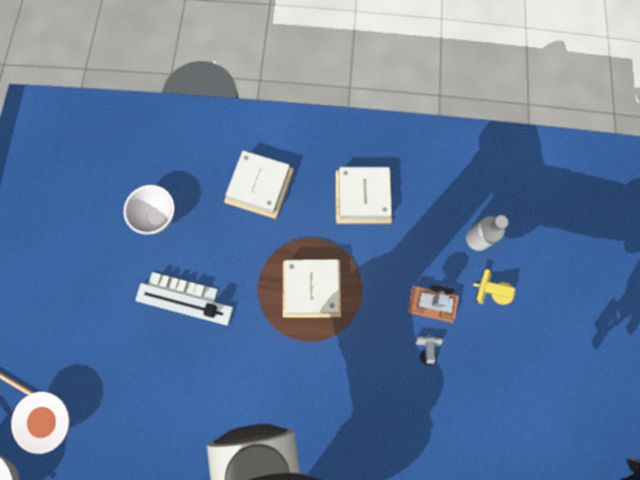

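View pics/side0.png

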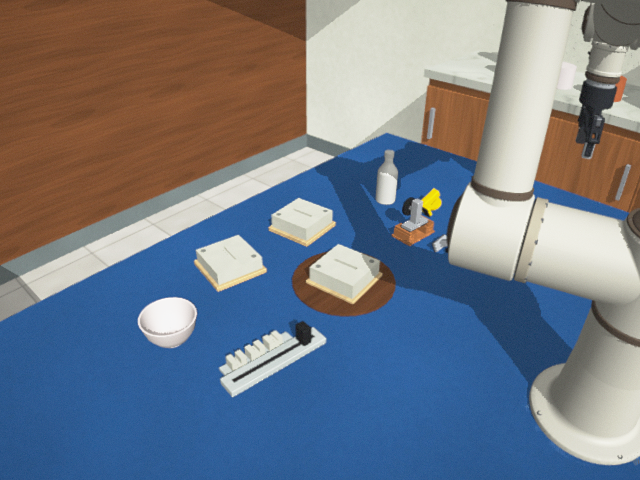

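Top view: the candidates for the gauge are a grey one in the wooden stand (436,302), a yellow one (495,290) and a smaller grey one lying at (429,347). I choose the one in the stand. The mould on the board is at (312,288), its channel running roughly vertically in the image. The marker track is at (185,300) with the marker at (211,310), the bowl at (149,209) and the bottle at (487,232). In the side view the stand is at (414,228). Next is a close crop to check the choice.

Run:
```python
from h import *
a=np.load('pics/top.npz');b=np.load('pics/side.npz')
c1=cv2.resize(a['p'][250:370,390:530],None,fx=2.8,fy=2.8,interpolation=cv2.INTER_CUBIC)
c2=cv2.resize(b['p'][180:260,370:460],(392,336),interpolation=cv2.INTER_CUBIC)
c3=cv2.resize(a['p'][250:330,270:350],(336,264),interpolation=cv2.INTER_CUBIC)
c4=cv2.resize(a['p'][260:340,125:245],(396,264),interpolation=cv2.INTER_CUBIC)
im=np.zeros((600,784,3),np.uint8);im[:336,:392]=c1[:336,:392];im[:336,392:]=c2;im[336:,:336]=c3;im[336:,340:736]=c4
cv2.imwrite('pics/crop1.png',im[...,::-1])
# orange stand, plaster, etc in top
p=a['p'];hsv=cv2.cvtColor(p,cv2.COLOR_RGB2HSV);d=a['d']
def rect(m,z,n):
    m=m.astype(np.uint8)
    cs=cv2.findContours(m,cv2.RETR_EXTERNAL,cv2.CHAIN_APPROX_NONE)[0];c=max(cs,key=cv2.contourArea)
    w=onz('top',c.reshape(-1,2),z)[:,:2].astype(np.float32)
    r=cv2.minAreaRect(w);print(n,np.round(r[0],4),np.round(r[1],4),round(r[2],1),'px',c.reshape(-1,2).min(0),c.reshape(-1,2).max(0))
def win(m,x0,x1,y0,y1):
    k=np.zeros_like(m);k[y0:y1,x0:x1]=m[y0:y1,x0:x1];return k
H,S,V=[hsv[...,i].astype(int) for i in range(3)]
rect(win((H<95)&(V>20)&(d>0)|(S<90),400,470,280,325),0.026,'stand(any nonblue)')
rect(win((H<25)&(S>90)&(V>60),400,470,280,330),0.026,'stand orange')
rect(win((V>150)&(S<60),275,350,250,325),0.045,'mould top')
rect(win((H<25)&(S>60)|(V<60),250,370,230,350),0.006,'board')
rect(win((V>120)&(S<60),125,245,260,340),0.014,'track')
for uv in [(300,300),(330,270),(436,296),(428,300),(446,302),(445,294),(211,308),(190,302)]: print(uv,p[uv[1],uv[0]],np.round(pts('top',[uv],d[uv[1],uv[0]]),4))
```

```text
stand(any nonblue) [ 0.5426 -0.2635] [0.1063 0.0753] 82.2 px [407 285] [459 323]
stand orange [ 0.537  -0.2633] [0.0997 0.0574] 82.7 px [409 287] [457 321]
mould top [ 0.5486 -0.0009] [0.116  0.1148] 5.8 px [284 259] [338 314]
board [0.5487 0.003 ] [0.2215 0.2208] 5.2 px [259 239] [360 340]
track [0.5046 0.2682] [0.2122 0.0711] 80.8 px [136 272] [232 324]
(300, 300) [236 240 231] [[0.5173 0.0199 0.0483]]
(330, 270) [241 243 235] [[ 0.5865 -0.0372  0.0459]]
(436, 296) [103 104 105] [[ 0.5465 -0.2563  0.0788]]
(428, 300) [198 204 209] [[ 0.5425 -0.2496  0.0363]]
(446, 302) [202 208 212] [[ 0.5338 -0.273   0.0953]]
(445, 294) [128 121 119] [[ 0.5609 -0.2896  0.02  ]]
(211, 308) [39 44 49] [[0.483  0.2015 0.0555]]
(190, 302) [222 231 229] [[0.4945 0.2564 0.0166]]
```

View pics/crop1.png

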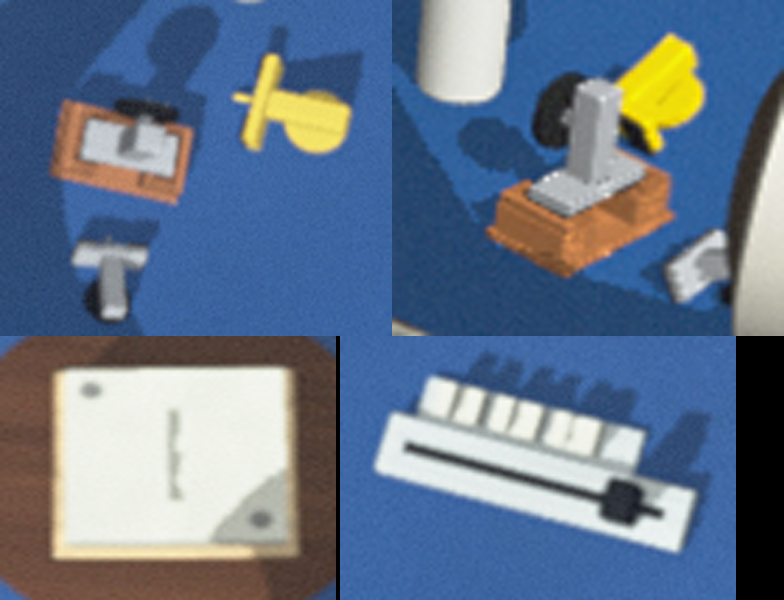

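The crop confirms it: the grey gauge standing in the stand, with its dial facing +x (away from both cameras). I will turn it half round so that the dial faces the side camera. The small grey one and the yellow one both lie outside the stand. Next I measure the grasp point, the channel and the marker.

Run:
```python
from h import *
for n in('top','side'):
    a=np.load('pics/%s.npz'%n);p,d=a['p'],a['d']
    v,u=np.mgrid[:480,:640];P=pts(n,np.c_[u.ravel(),v.ravel()],d.ravel()).reshape(480,640,3);P[d==0]=9
    g=cv2.cvtColor(p,cv2.COLOR_RGB2GRAY).astype(float)
    def near(x,y,r,z0,z1): return (np.hypot(P[...,0]-x,P[...,1]-y)<r)&(P[...,2]>z0)&(P[...,2]<z1)
    m=near(.543,-.263,.035,.092,.105)
    print(n,'column top',m.sum(),P[m].mean(0).round(4),'table z',np.median(P[near(.4,.15,.03,-.02,.02)][:,2]).round(4))
    m=near(.55,0,.05,.035,.06);mz=np.median(P[m][:,2]);print(' mould z',mz.round(4),P[m].std(0)[2].round(4))
    uv=np.c_[u[m],v[m]];W=onz(n,uv,mz)
    bg=cv2.medianBlur(cv2.cvtColor(p,cv2.COLOR_RGB2GRAY),17).astype(float)
    w=np.clip(bg-g,0,None)[m];k=(np.hypot(W[:,0]-.55,W[:,1])<.036)&(w>15);c=(W[k]*w[k,None]).sum(0)/w[k].sum()
    l=cv2.fitLine(W[k][:,:2].astype(np.float32),cv2.DIST_HUBER,0,.01,.01).ravel();print(' channel',k.sum(),c.round(4),l.round(4),np.degrees(np.arctan2(l[1],l[0])).round(1),np.ptp(W[k][:,0]).round(3))
    m=near(.484,.205,.03,.045,.065)&(g<90);print(' marker',m.sum(),P[m].mean(0).round(4))
    m=near(.50,.27,.13,.02,.032)&(g>150);r=cv2.minAreaRect(P[m][:,:2].astype(np.float32));print(' samples',r,P[m].mean(0).round(4))
```

```text
top column top 149 [ 0.5463 -0.2669  0.0959] table z -0.0006
 mould z 0.0466 0.0027
 channel 77 [ 0.5498 -0.      0.0466] [ 9.949e-01  1.011e-01  5.493e-01 -1.000e-04] 5.8 0.057
 marker 104 [0.4793 0.2055 0.0534]
 samples ((0.5194776058197021, 0.2634016275405884), (0.15968121588230133, 0.04740462079644203), 67.45816040039062) [0.5284 0.2835 0.0251]
side column top 66 [ 0.5433 -0.2673  0.0955] table z -0.0004
 mould z 0.0466 0.0016
 channel 48 [ 0.5472 -0.0033  0.0466] [ 0.9954  0.0959  0.548  -0.0032] 5.5 0.054
 marker 139 [0.4789 0.2091 0.0519]
 samples ((0.5292990803718567, 0.2853737473487854), (0.11091941595077515, 0.025516917929053307), 81.05754852294922) [0.5283 0.2837 0.0247]
```

Request:
carry_out --slide '[[3.7, 4, 0], [7.4, 8, 0], [11, 12, 0], [14.7, 16, 0], [18.4, 20, 0], [22, 23, 0], [25.5, 24.5, 0], [29, 25.5, 0]]' --rot '[[0, 0, -8], [0, 0, -16], [0, 0, -24], [0, 0, -32.9], [0, 0, -32.9], [0, 0, -32.9], [0, 0, -32.9], [0, 0, -32.9]]' --jaw '[8.54, 8.54, 8.54, 8.54, 8.54, 8.54, 8.54, 8.54]'

```text
t: 1.1
eef_pos: [0.5394, -0.2623, 0.2528]
ee_rot: [-0.0, 0.998, -0.063, -0.0]
ft_force: [-0.6, -1.2, -0.5]
gripper_width: 0.0855
grip_force: 0.0
```

Run:
```python
from h import *
a=np.load('pics/top.npz');p,d=a['p'],a['d']
g=cv2.cvtColor(p,cv2.COLOR_RGB2GRAY)
print(g[284:308,432:456:1])
v,u=np.mgrid[284:308,432:456];P=pts('top',np.c_[u.ravel(),v.ravel()],d[284:308,432:456].ravel())
print((P[:,2].reshape(24,24)*1000).astype(int))
print(onz('top',[[443.5,294.6],[446,297]],.098))
```

```text
[[ 66  65  67  66  64  68  72  70  71  73  78  79  76  70  72  72  73  75
   72  74  71  73  67  73]
 [ 57  47  53  54  56  57  55  61  64  66  80  83  72  74  72  69  72  71
   74  71  74  73  75  73]
 [ 37  41  37  43  45  47  50  46  48  55  64  72  66  69  72  66  74  82
   81  72  69  78  75  70]
 [ 38  34  31  37  31  44  33  42  41  39  51  51  57  51  51  59  68  85
   74  67  73  76  76  68]
 [ 37  38  46  41  42  42  39  36  45  42  50  40  46  52  45  50  53  64
   57  56  52  64  71  76]
 [ 45  37  40  36  42  44  36  44  48  48  42  36  45  35  32  45  46  45
   46  46  42  54  63  70]
 [ 65  54  48  38  40  38  43  49  58  66  63  53  45  43  42  40  46  40
   44  39  36  48  64  71]
 [ 94  80  74  64  53  52  58  65  96  97  96  85  68  45  35  34  39  33
   35  35  39  47  61  69]
 [107 105  95  89  78  73  78  94 114 123 128 117  85  52  36  32  36  36
   42  36  42  53  64  71]
 [112 113 112 106 101  94 100 117 125 136 139 126  95  74  60  47  49  58
   57  64  61  70  69  74]
 [150 141 132 117 109 104 110 132 159 161 161 149 134 123 106  90  84  94
   93  92  92  9
[... 3704 characters left out ...]
49   52   68   75   84   89   92   94   97   97   97   97   96   96
    97   95   37   36   43   40   36   25   33   28]
 [  50   60   67   72   78   78   79   81   87   91   89   96   98   97
    97   95   40   36   39   36   40   25   32   30]
 [  46   53   58   59   65   68   68   74   78   80   81   84   86   87
    38   37   37   33   38   37   38   24   33   31]
 [  38   39   44   53   48   55   55   60   62   64   68   72   35   37
    38   37   38   37   34   33   35   29   31   32]
 [  36   39   37   36   35   38   44   46   47   37   37   37   39   35
    34   39   37   39   35   39   25   28   31   32]]
[[ 0.54789883 -0.26673172  0.098     ]
 [ 0.54350876 -0.27195444  0.098     ]]
```

Request:
carry_out --slide '[[0.1, -0.35, -4], [0.1, -0.35, -8], [0.1, -0.35, -12], [0.1, -0.35, -15], [0.1, -0.35, -17.4], [0.1, -0.35, -17.4]]' --rot '[[0, 0, 0], [0, 0, 0], [0, 0, 0], [0, 0, 0], [0, 0, 0], [0, 0, 0]]' --jaw '[8.54, 8.54, 8.54, 8.54, 8.54, 8.54]'

```text
t: 1.85
eef_pos: [0.5376, -0.2657, 0.0766]
ee_rot: [-0.002, 0.998, -0.064, -0.002]
ft_force: [0.0, -0.3, -0.1]
gripper_width: 0.0856
grip_force: 0.0
```

Request:
carry_out --slide '[[0, 0, 0], [0, 0, 0], [0, 0, 0], [0, 0, 0], [0, 0, 0], [0, 0, 0], [0, 0, 0], [0, 0, 0]]' --rot '[[0, 0, 0], [0, 0, 0], [0, 0, 0], [0, 0, 0], [0, 0, 0], [0, 0, 0], [0, 0, 0], [0, 0, 0]]' --jaw '[6, 4, 3, 2.4, 1.9, 1.6, 1.6, 1.6]'

```text
t: 2.85
eef_pos: [0.5396, -0.2673, 0.0796]
ee_rot: [0.0, 0.998, -0.064, 0.0]
ft_force: [-0.2, -0.5, 3.3]
gripper_width: 0.0195
grip_force: 58.4
```

Request:
carry_out --slide '[[0, 0, 1], [0, 0, 4], [0, 0, 8], [0, 0, 12], [0, 2, 12], [0, 5, 12], [0, 8, 12], [0, 11, 12]]' --rot '[[0, 0, 0], [0, 0, 0], [0, 0, 0], [0, 0, 0], [0, 0, 10], [0, 0, 20], [0, 0, 30], [0, 0, 40]]' --jaw '[1.6, 1.6, 1.6, 1.6, 1.6, 1.6, 1.6, 1.6]'

```text
t: 3.85
eef_pos: [0.5388, -0.1557, 0.1988]
ee_rot: [-0.001, 0.959, 0.284, -0.0]
ft_force: [-0.1, -0.1, -1.8]
gripper_width: 0.0196
grip_force: 58.8
```

Request:
carry_out --slide '[[0, 3, 0], [0, 6, 0], [0, 9, 0], [0, 12, 0], [0.3, 14, 0], [0.8, 15.3, 0], [0.8, 15.3, 0], [0.8, 15.3, 0]]' --rot '[[0, 0, 10], [0, 0, 20], [0, 0, 30], [0, 0, 40], [0, 0, 50], [0, 0, 60], [0, 0, 70], [0, 0, 80]]' --jaw '[1.6, 1.6, 1.6, 1.6, 1.6, 1.6, 1.6, 1.6]'

```text
t: 4.85
eef_pos: [0.5467, -0.0034, 0.1988]
ee_rot: [-0.001, 0.551, 0.834, -0.0]
ft_force: [0.4, -0.5, -3.0]
gripper_width: 0.0192
grip_force: 58.9
```

Request:
carry_out --slide '[[0, 0, 0], [0, 0, 0], [0, 0, 0], [0, 0, 0], [0, 0, 0], [0, 0, 0], [0, 0, 0], [0, 0, 0]]' --rot '[[0, 0, 10], [0, 0, 20], [0, 0, 30], [0, 0, 40], [0, 0, 50], [0, 0, 60], [0, 0, 70], [0, 0, 73]]' --jaw '[1.6, 1.6, 1.6, 1.6, 1.6, 1.6, 1.6, 1.6]'

```text
t: 5.85
eef_pos: [0.5467, -0.0037, 0.1988]
ee_rot: [-0.001, -0.051, 0.999, 0.0]
ft_force: [0.2, 0.1, -2.7]
gripper_width: 0.0192
grip_force: 58.9
```

Run:
```python
from h import *
s=ctrl.sense();print(s['t'],s['eef_pos'],s['ee_rot'],s['ft_force'],s['q'][5])
p,d=shot('side');a=proj('side',[s['eef_pos']])[0].astype(int);print(a)
c=p[max(0,a[1]-80):a[1]+120,a[0]-100:a[0]+100];
p2,d2=shot('top');b=proj('top',[s['eef_pos']])[0].astype(int);print(b)
c2=p2[b[1]-70:b[1]+70,b[0]-60:b[0]+60]
im=np.hstack([cv2.resize(c,(400,400),interpolation=2),cv2.resize(c2,(343,400),interpolation=2)])
cv2.imwrite('pics/lift.png',im[...,::-1])
```

```text
5.85 [ 0.54672259 -0.00371959  0.19875608] [-8.10865115e-04 -5.11164783e-02  9.98692306e-01  3.54422409e-04] [ 0.20244029  0.07340207 -2.73620331] -1.9011723907457498
[349 202]
[312 275]
```

View pics/lift.png

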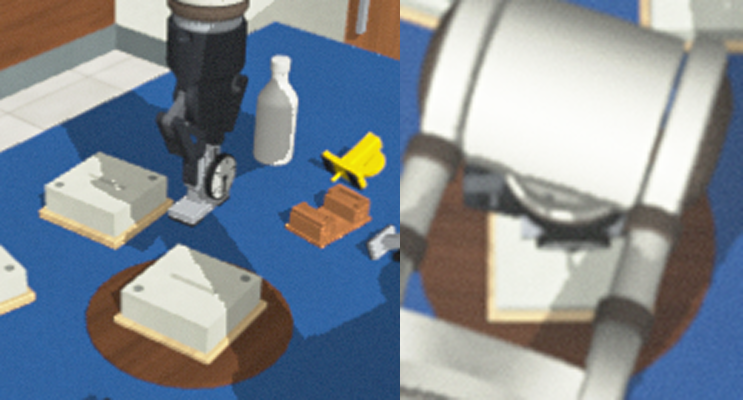

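Side view: the gauge hangs upright in the jaws, with its dial (358,210) facing the camera, and the stand is empty. I lower it until the probe tip is just above the channel and look close.

Request:
carry_out --slide '[[0.2, 0.15, -3], [0.2, 0.15, -6], [0.2, 0.15, -7.2], [0.2, 0.15, -7.7], [0.2, 0.15, -7.7], [0.2, 0.15, -7.7]]' --rot '[[0, 0, 0], [0, 0, 0], [0, 0, 0], [0, 0, 0], [0, 0, 0], [0, 0, 0]]' --jaw '[1.6, 1.6, 1.6, 1.6, 1.6, 1.6]'

```text
t: 6.7
eef_pos: [0.5503, -0.0027, 0.1235]
ee_rot: [0.001, -0.05, 0.999, -0.0]
ft_force: [0.8, -0.9, -2.5]
gripper_width: 0.0192
grip_force: 58.9
```

Run:
```python
from h import *
s=ctrl.sense();e=s['eef_pos'];print(s['t'],e,s['ft_force'])
p,d=shot('side')
tip=np.array(e)+[0,0,-.053-.016];a=proj('side',[tip])[0];b=a.astype(int);print(a,'channel ends/ctr top&side est',proj('side',[[.5498,0,.0466],[.5472,-.0033,.0466]]))
print('dial pred',proj('side',[[e[0]-.0269,e[1]-.0028,e[2]-.007]]), 'foot ends',proj('side',[[e[0]-.0035,e[1]+.0348,e[2]-.053],[e[0]+.0035,e[1]-.0348,e[2]-.053]]))
c=p[b[1]-60:b[1]+40,b[0]-65:b[0]+65]
cv2.imwrite('pics/near.png',cv2.resize(c,(780,600),interpolation=2)[...,::-1]);print(b)
```

```text
6.7 [ 0.55027944 -0.00272767  0.12353946] [ 0.75673256 -0.91486071 -2.53353731]
[345.10099951 260.48960495] channel ends/ctr top&side est [[344.35288002 264.09219077]
 [346.24148861 263.894095  ]]
dial pred [[357.09202837 240.74975031]] foot ends [[336.23684995 262.22985307]
 [354.09062993 247.00740941]]
[345 260]
```

View pics/near.png

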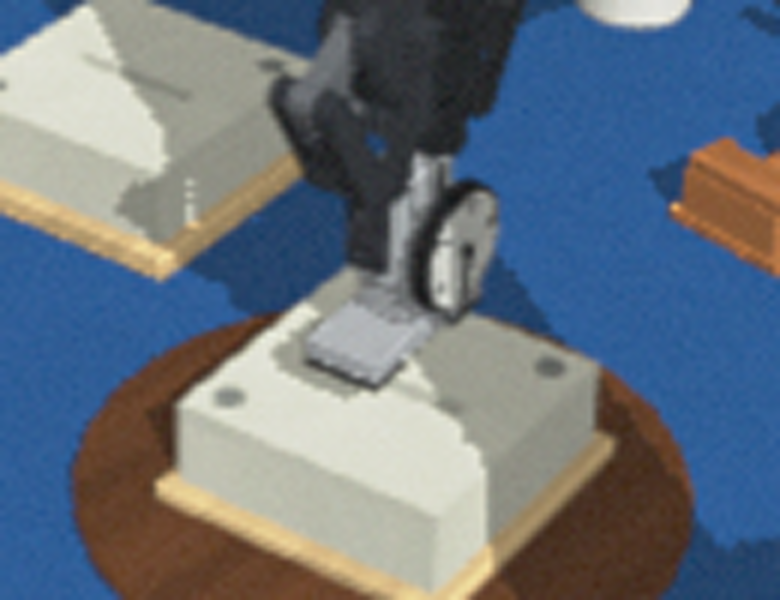

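The dial centre shows at (357.5,241), where kinematics predicts (357,241). So the side camera agrees with the arm, and its channel estimate is within 0.5 mm of the probe. The needle points down (probe out). Now I lower it by feel.

Request:
carry_out --slide '[[0, 0, 0], [0, 0, -0.3], [0, 0, -0.6], [0, 0, -0.8], [0, 0, -0.8], [0, 0, -0.8]]' --rot '[[0, 0, 0], [0, 0, 0], [0, 0, 0], [0, 0, 0], [0, 0, 0], [0, 0, 0]]' --jaw '[1.6, 1.6, 1.6, 1.6, 1.6, 1.6]'

```text
t: 7.5
eef_pos: [0.5495, -0.0026, 0.1144]
ee_rot: [0.0, -0.05, 0.999, -0.0]
ft_force: [0.3, 0.3, -3.4]
gripper_width: 0.0195
grip_force: 58.9
```

Request:
carry_out --slide '[[0, 0, -0.1], [0, 0, -0.2], [0, 0, -0.3], [0, 0, -0.3], [0, 0, -0.3]]' --rot '[[0, 0, 0], [0, 0, 0], [0, 0, 0], [0, 0, 0], [0, 0, 0]]' --jaw '[1.6, 1.6, 1.6, 1.6, 1.6]'

```text
t: 8.12
eef_pos: [0.5494, -0.0025, 0.1113]
ee_rot: [0.0, -0.05, 0.999, -0.0]
ft_force: [0.1, -0.5, -1.8]
gripper_width: 0.0189
grip_force: 58.9
```

Request:
carry_out --slide '[[0, 0, -0.1], [0, 0, -0.2], [0, 0, -0.2], [0, 0, -0.2]]' --rot '[[0, 0, 0], [0, 0, 0], [0, 0, 0], [0, 0, 0]]' --jaw '[1.6, 1.6, 1.6, 1.6]'

```text
t: 8.62
eef_pos: [0.5494, -0.0026, 0.1093]
ee_rot: [-0.0, -0.05, 0.999, -0.0]
ft_force: [-0.1, -0.4, -3.3]
gripper_width: 0.0194
grip_force: 58.9
```

Request:
carry_out --slide '[[0, 0, -0.1], [0, 0, -0.2], [0, 0, -0.2], [0, 0, -0.2]]' --rot '[[0, 0, 0], [0, 0, 0], [0, 0, 0], [0, 0, 0]]' --jaw '[1.6, 1.6, 1.6, 1.6]'

```text
t: 9.12
eef_pos: [0.5496, -0.0026, 0.1075]
ee_rot: [0.0, -0.05, 0.999, -0.0]
ft_force: [-0.6, -0.3, 1.3]
gripper_width: 0.0188
grip_force: 59.1
```

Request:
carry_out --slide '[[0, 0, -0.15], [0, 0, -0.3], [0, 0, -0.45], [0, 0, -0.5], [0, 0, -0.5], [0, 0, -0.5]]' --rot '[[0, 0, 0], [0, 0, 0], [0, 0, 0], [0, 0, 0], [0, 0, 0], [0, 0, 0]]' --jaw '[1.6, 1.6, 1.6, 1.6, 1.6, 1.6]'

```text
t: 9.88
eef_pos: [0.5495, -0.0026, 0.1024]
ee_rot: [0.0, -0.05, 0.999, -0.0]
ft_force: [-1.0, 0.9, 3.0]
gripper_width: 0.0193
grip_force: 59.3
```

Request:
carry_out --slide '[[0, 0, -0.05], [0, 0, -0.1], [0, 0, -0.1], [0, 0, -0.1]]' --rot '[[0, 0, 0], [0, 0, 0], [0, 0, 0], [0, 0, 0]]' --jaw '[1.6, 1.6, 1.6, 1.6]'

```text
t: 10.38
eef_pos: [0.5495, -0.0026, 0.1014]
ee_rot: [0.0, -0.05, 0.999, -0.0]
ft_force: [-1.4, 0.3, 3.3]
gripper_width: 0.019
grip_force: 59.4
```

Request:
carry_out --slide '[[0, 0, -0.05], [0, 0, -0.1], [0, 0, -0.1], [0, 0, -0.1]]' --rot '[[0, 0, 0], [0, 0, 0], [0, 0, 0], [0, 0, 0]]' --jaw '[1.6, 1.6, 1.6, 1.6]'

```text
t: 10.88
eef_pos: [0.5496, -0.0026, 0.101]
ee_rot: [0.0, -0.05, 0.999, -0.0]
ft_force: [-1.9, 0.9, 7.3]
gripper_width: 0.0196
grip_force: 60.1
```

Request:
carry_out --slide '[[0, 0, -0.03], [0, 0, -0.05], [0, 0, -0.05], [0, 0, -0.05]]' --rot '[[0, 0, 0], [0, 0, 0], [0, 0, 0], [0, 0, 0]]' --jaw '[1.6, 1.6, 1.6, 1.6]'

```text
t: 11.38
eef_pos: [0.5496, -0.0026, 0.1008]
ee_rot: [0.0, -0.05, 0.999, -0.0]
ft_force: [-3.2, 1.0, 9.7]
gripper_width: 0.0195
grip_force: 60.3
```

Feet contact: about 12.5 N in all, with about 6 N on the feet. I hold for a second and read the dial.

Request:
carry_out --slide '[[0, 0, 0], [0, 0, 0], [0, 0, 0], [0, 0, 0], [0, 0, 0], [0, 0, 0], [0, 0, 0], [0, 0, 0]]' --rot '[[0, 0, 0], [0, 0, 0], [0, 0, 0], [0, 0, 0], [0, 0, 0], [0, 0, 0], [0, 0, 0], [0, 0, 0]]' --jaw '[1.6, 1.6, 1.6, 1.6, 1.6, 1.6, 1.6, 1.6]'

```text
t: 12.38
eef_pos: [0.5496, -0.0026, 0.1008]
ee_rot: [0.0, -0.05, 0.999, -0.0]
ft_force: [-4.0, 0.1, 9.2]
gripper_width: 0.019
grip_force: 60.3
```

Run:
```python
from h import *
f=[];im=[]
for i in range(8): im.append(shot('side')[0].astype(float));s=ctrl.sense();f.append(np.r_[s['ft_force'],s['ft_torque']])
print(np.mean(f,0).round(2),s['eef_pos'])
p=np.mean(im,0).astype(np.uint8);e=s['eef_pos'];a=proj('side',[[e[0]-.0269,e[1]-.0028,e[2]-.007]])[0];print(a);b=a.astype(int)
c=cv2.resize(p[b[1]-20:b[1]+32,b[0]-32:b[0]+32],None,fx=11,fy=11,interpolation=2)
cv2.imwrite('pics/dial.png',c[...,::-1])
```

```text
[-3.67  0.71  9.98  0.15  0.7  -0.  ] [ 0.54960436 -0.00256564  0.10082177]
[356.7808097  249.91660228]
```

View pics/dial.png

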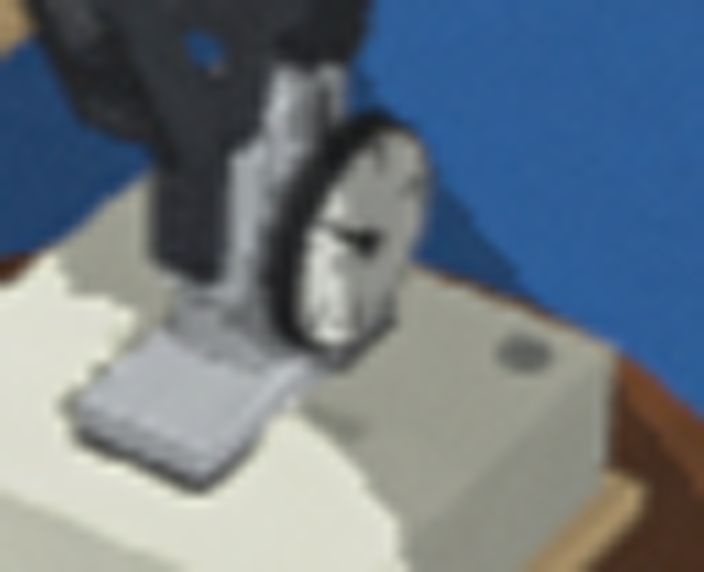

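The needle runs from the hub at about (366,240) to upper left at (325,225). On the dial plane that is about 126-130° clockwise from straight down, so roughly 8 mm of push and a channel depth of 8 mm. This agrees with the felt travel: probe contact near z = 0.1085, feet near 0.101. Now I lift and locate the empty stand.

Request:
carry_out --slide '[[0, 0, 0.5], [0, 0, 2], [0, 0, 5], [0, 0, 10], [0, -2, 10], [0, -5, 10], [0, -8, 10], [0, -11, 10]]' --rot '[[0, 0, 0], [0, 0, 0], [0, 0, 0], [0, 0, 0], [0, 0, -3], [0, 0, -6], [0, 0, -9], [0, 0, -13.2]]' --jaw '[1.6, 1.6, 1.6, 1.6, 1.6, 1.6, 1.6, 1.6]'

```text
t: 13.78
eef_pos: [0.5481, -0.1137, 0.1979]
ee_rot: [-0.002, 0.067, 0.998, 0.0]
ft_force: [0.1, 0.1, -2.9]
gripper_width: 0.0193
grip_force: 58.9
```

Run:
```python
from h import *
s=ctrl.sense();print(s['eef_pos'],s['ee_rot'])
for n in('top','side'):
    p,d=shot(n);v,u=np.mgrid[:480,:640];P=pts(n,np.c_[u.ravel(),v.ravel()],d.ravel()).reshape(480,640,3);P[d==0]=9
    hsv=cv2.cvtColor(p,cv2.COLOR_RGB2HSV);o=(hsv[...,0]<25)&(hsv[...,1]>90)&(np.hypot(P[...,0]-.54,P[...,1]+.263)<.08)
    m=o&(P[...,2]>.0285)&(P[...,2]<.037);m1=o&(P[...,2]>.017)
    for k in(m,m1):
        r=cv2.minAreaRect(P[k][:,:2].astype(np.float32));print(n,k.sum(),np.round(r[0],4),np.round(r[1],4),r[2])
    c=max(cv2.findContours(o.astype(np.uint8),0,1)[0],key=cv2.contourArea);x,y,w,h=cv2.boundingRect(c);print(x,y,w,h)
    cr=cv2.resize(p[y-8:y+h+8,x-8:x+w+8],(390,300),interpolation=2);globals()['c_'+n]=cr
    # corners of hull projected at z=.032
    q=cv2.minAreaRect(onz(n,c.reshape(-1,2),.032)[:,:2].astype(np.float32));print(' contour z.032',np.round(q[0],4),np.round(q[1],4),q[2])
cv2.imwrite('pics/stand.png',np.hstack([c_top,c_side])[...,::-1])
```

```text
[ 0.54807761 -0.11370998  0.19792428] [-1.64320110e-03  6.72040992e-02  9.97737793e-01  4.53566465e-04]
top 114 [ 0.5377 -0.2771] [0.0694 0.0497] 80.89169311523438
top 357 [ 0.5374 -0.277 ] [0.0703 0.0502] 82.145751953125
421 291 37 31
 contour z.032 [ 0.534  -0.2758] [0.0706 0.0565] 81.89427185058594
side 132 [ 0.5386 -0.2666] [0.094  0.0533] 81.95001983642578
side 411 [ 0.5393 -0.2652] [0.0968 0.0535] 81.22382354736328
392 214 42 32
 contour z.032 [ 0.5259 -0.2449] [0.1313 0.0815] 82.06869506835938
```

View pics/stand.png

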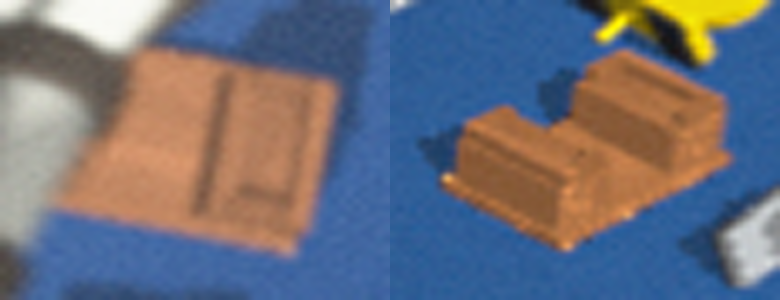

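Left crop (top view): the stand is partly hidden by the arm. Right crop (side view): the whole empty stand, with its two rail blocks. Its centre is about (0.539,-0.266), matching where the gauge was grasped. I move above it.

Request:
carry_out --slide '[[-0.3, -4, 0], [-0.6, -8, 0], [-0.9, -12, 0], [-0.97, -15.37, 0], [-0.97, -15.37, -4], [-0.97, -15.37, -7], [-0.97, -15.37, -7], [-0.97, -15.37, -7]]' --rot '[[0, 0, 0], [0, 0, 0], [0, 0, 0], [0, 0, 0], [0, 0, 0], [0, 0, 0], [0, 0, 0], [0, 0, 0]]' --jaw '[1.6, 1.6, 1.6, 1.6, 1.6, 1.6, 1.6, 1.6]'

```text
t: 14.88
eef_pos: [0.5401, -0.2663, 0.1306]
ee_rot: [0.0, 0.065, 0.998, -0.0]
ft_force: [0.7, -0.6, -2.5]
gripper_width: 0.0191
grip_force: 59.6
```

Run:
```python
from h import *
s=ctrl.sense();e=np.array(s['eef_pos']);q=s['ee_rot'];psi=2*np.arctan2(q[2],q[1]);print(e,np.degrees(psi),q)
p,d=shot('side')
X=np.array([np.cos(psi),np.sin(psi),0])
print('dial pred',proj('side',[e+X*.027+[0,0,-.007]]))
b=proj('side',[e-[0,0,.04]])[0].astype(int);print(b)
cv2.imwrite('pics/above.png',cv2.resize(p[b[1]-45:b[1]+45,b[0]-60:b[0]+60],(800,600),interpolation=2)[...,::-1])
```

```text
[ 0.54005351 -0.26632893  0.13057447] 172.5093241386609 [ 3.45837446e-04  6.53219295e-02  9.97864162e-01 -2.01161603e-04]
dial pred [[426.51495033 195.33406676]]
[416 203]
```

View pics/above.png

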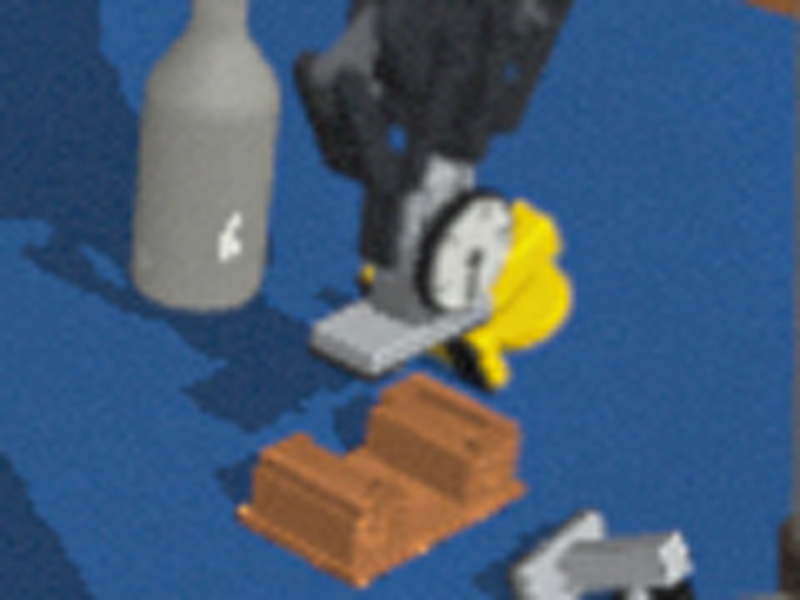

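Dial at (426.5,195.8) against a predicted (426.5,195.3): the gauge is where the arm believes it is. The bar is level above the stand, so I lower it.

Request:
carry_out --slide '[[-0.1, 0, -1.5], [-0.1, 0, -3], [-0.1, 0, -4], [-0.1, 0, -4.4], [-0.1, 0, -4.7], [-0.1, 0, -4.9], [-0.1, 0, -4.9], [-0.1, 0, -4.9]]' --rot '[[0, 0, 0], [0, 0, 0], [0, 0, 0], [0, 0, 0], [0, 0, 0], [0, 0, 0], [0, 0, 0], [0, 0, 0]]' --jaw '[1.6, 1.6, 1.6, 1.6, 1.6, 1.6, 1.6, 1.6]'

```text
t: 15.92
eef_pos: [0.5389, -0.2664, 0.0811]
ee_rot: [0.0, 0.065, 0.998, -0.0]
ft_force: [-0.7, -0.6, -1.6]
gripper_width: 0.0193
grip_force: 59.8
```

Request:
carry_out --slide '[[0, 0, -0.05], [0, 0, -0.1], [0, 0, -0.15], [0, 0, -0.15], [0, 0, -0.15]]' --rot '[[0, 0, 0], [0, 0, 0], [0, 0, 0], [0, 0, 0], [0, 0, 0]]' --jaw '[1.6, 1.6, 1.6, 1.6, 1.6]'

```text
t: 16.55
eef_pos: [0.5389, -0.2663, 0.0797]
ee_rot: [0.0, 0.065, 0.998, -0.0]
ft_force: [-1.6, 1.5, 2.2]
gripper_width: 0.0192
grip_force: 60.3
```

Request:
carry_out --slide '[[0, 0, 0], [0, 0, 0], [0, 0, 0], [0, 0, 0], [0, 0, 0], [0, 0, 0]]' --rot '[[0, 0, 0], [0, 0, 0], [0, 0, 0], [0, 0, 0], [0, 0, 0], [0, 0, 0]]' --jaw '[2.4, 3.2, 5, 7, 8, 8]'

```text
t: 17.3
eef_pos: [0.5387, -0.2663, 0.0793]
ee_rot: [0.0, 0.065, 0.998, -0.0]
ft_force: [-0.0, 1.0, 0.2]
gripper_width: 0.08
grip_force: 0.0
```

Request:
carry_out --slide '[[0, 0, 1], [0, 0, 4], [0, 0, 8], [0, 0, 12], [0, 4, 14], [0, 9, 14], [0, 14, 14], [0, 19, 14]]' --rot '[[0, 0, 0], [0, 0, 0], [0, 0, 0], [0, 0, 0], [0, 0, -9], [0, 0, -18], [0, 0, -27], [0, 0, -36]]' --jaw '[8, 8, 8, 8, 8, 8, 8, 8]'

```text
t: 18.3
eef_pos: [0.5387, -0.0748, 0.2203]
ee_rot: [0.001, 0.373, 0.928, 0.0]
ft_force: [0.8, -0.4, -0.2]
gripper_width: 0.0797
grip_force: 0.0
```

Run:
```python
from h import *
s=ctrl.sense();print(s['eef_pos'],s['ee_rot'],s['q'])
p,d=shot('side')
v,u=np.mgrid[:480,:640];P=pts('side',np.c_[u.ravel(),v.ravel()],d.ravel()).reshape(480,640,3);P[d==0]=9
g=cv2.cvtColor(p,cv2.COLOR_RGB2GRAY)
m=(np.hypot(P[...,0]-.54,P[...,1]+.266)<.03)&(P[...,2]>.088)&(P[...,2]<.11);print('col top',m.sum(),P[m].mean(0),P[m][:,2].max())
b=proj('side',[[.54,-.266,.05]])[0].astype(int)
c1=cv2.resize(p[b[1]-40:b[1]+35,b[0]-50:b[0]+50],(400,300),interpolation=2)
a=np.load('pics/side.npz')
b=proj('side',[[.5,.26,.03]])[0].astype(int)
c2=cv2.resize(p[b[1]-45:b[1]+45,b[0]-60:b[0]+60],(400,300),interpolation=2)
cv2.imwrite('pics/back.png',np.hstack([c1,c2])[...,::-1])
# track geometry: samples & base by depth, both views
for n in('side','top'):
    p,d=shot(n);P=pts(n,np.c_[u.ravel(),v.ravel()],d.ravel()).reshape(480,640,3);P[d==0]=9
    g=cv2.cvtColor(p,cv2.COLOR_RGB2GRAY)
    k=np.hypot(P[...,0]-.50,P[...,1]-.27)<.13
    m=k&(P[...,2]>.0205)&(P[...,2]<.032)&(g>120);r=cv2.minAreaRect(P[m][:,:2].astype(np.float32));print(n,'samples',np.round(r[0],4),np.round(r[1],4),r[2])
    m=k&(P[...,2]>.008)&(P[...,2]<.0195)&(g>120);r=cv2.minAreaRect(P[m][:,:2].astype(np.float32));print(n,'track',np.round(r[0],4),np.round(r[1],4),r[2])
    m=k&(P[...,2]>.049)&(P[...,2]<.065)&(g<110);r=cv2.minAreaRect(P[m][:,:2].astype(np.float32));print(n,'marker',np.round(r[0],4),np.round(r[1],4),r[2],P[m].mean(0))
```

```text
[ 0.53874891 -0.07480533  0.22032876] [7.54838504e-04 3.73086184e-01 9.27796382e-01 5.75107028e-05] [-3.60274931e-01  1.04236042e-01  1.72315832e+00  8.44940573e-05
  1.31268645e+00 -1.16642621e+00]
col top 100 [ 0.52996821 -0.2619179   0.09403464] 0.09989500514056904
side samples [0.5299 0.2847] [0.1117 0.0256] 80.79864501953125
side track [0.504  0.2686] [0.2108 0.0697] 80.68781280517578
side marker [0.4796 0.2075] [0.0192 0.0283] 77.09820556640625 [0.47932093 0.20852841 0.05268756]
top samples [0.5194 0.2634] [0.1595 0.0474] 67.48174285888672
top track [0.5043 0.2702] [0.2104 0.0695] 80.99136352539062
top marker [0.4796 0.2065] [0.0184 0.026 ] 85.64697265625 [0.47958439 0.20577466 0.05389622]
```

View pics/back.png

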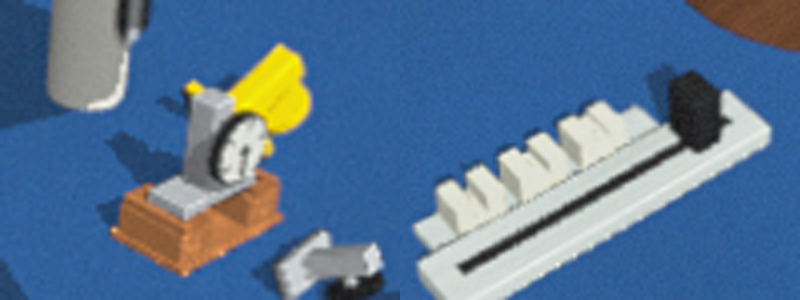

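The gauge stands upright in its stand, feet inside the lip (left crop). The right crop shows the marker at the near end of the track, short of all three samples. The middle (8 mm) sample is 8.5 cm along the track from it, in direction (0.158,0.987). I go to the marker.

Request:
carry_out --slide '[[-0.7, 4, 0], [-1.4, 8, 0], [-2.2, 12, 0], [-3, 16, 0], [-4, 20, 0], [-5, 24, 0], [-5.9, 28.2, 0], [-5.9, 28.2, -3]]' --rot '[[0, 0, 9], [0, 0, 18], [0, 0, 27], [0, 0, 34.7], [0, 0, 34.7], [0, 0, 34.7], [0, 0, 34.7], [0, 0, 34.7]]' --jaw '[8, 8, 8, 8, 8, 8, 8, 8]'

```text
t: 19.45
eef_pos: [0.4819, 0.2074, 0.1921]
ee_rot: [0.003, 0.075, 0.997, 0.001]
ft_force: [0.5, -0.6, -0.8]
gripper_width: 0.0801
grip_force: 0.0
```

Request:
carry_out --slide '[[0, 0, -4], [0, 0, -7], [0, 0, -7], [0, 0, -7]]' --rot '[[0, 0, 0], [0, 0, 0], [0, 0, 0], [0, 0, 0]]' --jaw '[8, 8, 8, 8]'

```text
t: 19.95
eef_pos: [0.4812, 0.2053, 0.1209]
ee_rot: [0.001, 0.077, 0.997, 0.0]
ft_force: [1.0, -0.7, 1.0]
gripper_width: 0.0799
grip_force: 0.0
```

Position is good: marker at (0.4795,0.207), TCP at (0.481,0.205). I lower it and grip.

Request:
carry_out --slide '[[-0.1, 0.15, -3], [-0.1, 0.15, -6], [-0.1, 0.15, -7.1], [-0.1, 0.15, -7.1], [-0.1, 0.15, -7.1]]' --rot '[[0, 0, 0], [0, 0, 0], [0, 0, 0], [0, 0, 0], [0, 0, 0]]' --jaw '[8, 8, 8, 8, 8]'

```text
t: 20.58
eef_pos: [0.4801, 0.2075, 0.05]
ee_rot: [0.001, 0.077, 0.997, 0.0]
ft_force: [-0.7, 0.1, 0.2]
gripper_width: 0.0802
grip_force: 0.0
```

Request:
carry_out --slide '[[0, 0, 0], [0, 0, 0], [0, 0, 0], [0, 0, 0], [0, 0, 0], [0, 0, 0], [0, 0, 0]]' --rot '[[0, 0, 0], [0, 0, 0], [0, 0, 0], [0, 0, 0], [0, 0, 0], [0, 0, 0], [0, 0, 0]]' --jaw '[6, 4, 3, 2.4, 1.9, 1.6, 1.6]'

```text
t: 21.45
eef_pos: [0.4787, 0.2072, 0.0485]
ee_rot: [-0.0, 0.077, 0.997, -0.0]
ft_force: [-1.7, -0.7, 3.5]
gripper_width: 0.0189
grip_force: 59.1
```

Request:
carry_out --slide '[[0.16, 1, 0], [0.38, 2.4, 0], [0.61, 3.8, 0], [0.83, 5.2, 0], [1.06, 6.6, 0], [1.28, 8, 0], [1.35, 8.4, 0], [1.35, 8.4, 0]]' --rot '[[0, 0, 0], [0, 0, 0], [0, 0, 0], [0, 0, 0], [0, 0, 0], [0, 0, 0], [0, 0, 0], [0, 0, 0]]' --jaw '[1.6, 1.6, 1.6, 1.6, 1.6, 1.6, 1.6, 1.6]'

```text
t: 22.45
eef_pos: [0.4925, 0.2922, 0.0485]
ee_rot: [0.0, 0.077, 0.997, 0.001]
ft_force: [-0.7, 1.1, 3.5]
gripper_width: 0.0191
grip_force: 59.7
```

Request:
carry_out --slide '[[0, 0, 0], [0, 0, 0], [0, 0, 0], [0, 0, 0], [0, 0, 0], [0, 0, 0]]' --rot '[[0, 0, 0], [0, 0, 0], [0, 0, 0], [0, 0, 0], [0, 0, 0], [0, 0, 0]]' --jaw '[2.4, 3.2, 5, 7, 8, 8]'

```text
t: 23.2
eef_pos: [0.4922, 0.2912, 0.0483]
ee_rot: [-0.0, 0.077, 0.997, -0.0]
ft_force: [0.7, 0.5, 0.9]
gripper_width: 0.0799
grip_force: 0.0
```

Request:
carry_out --slide '[[0, 0, 3], [0, 0, 8], [0, 0, 13], [0, -4, 18], [0, -8, 18], [0, -12, 18], [0, -16, 18], [0, -16, 18]]' --rot '[[0, 0, 0], [0, 0, 0], [0, 0, 0], [0, 0, 0], [0, 0, 0], [0, 0, 0], [0, 0, 0], [0, 0, 0]]' --jaw '[8, 8, 8, 8, 8, 8, 8, 8]'

```text
t: 24.2
eef_pos: [0.4923, 0.1293, 0.2284]
ee_rot: [0.0, 0.078, 0.997, -0.0]
ft_force: [-0.3, 0.8, -0.1]
gripper_width: 0.0799
grip_force: 0.0
```

Run:
```python
from h import *
s=ctrl.sense();print(s['t'],s['eef_pos'],s['ft_force'])
v,u=np.mgrid[:480,:640]
a=np.array([.158,.987])
for n in('side','top'):
    p,d=shot(n);cv2.imwrite('pics/end_%s.png'%n,p[...,::-1]);P=pts(n,np.c_[u.ravel(),v.ravel()],d.ravel()).reshape(480,640,3);P[d==0]=9
    g=cv2.cvtColor(p,cv2.COLOR_RGB2GRAY);k=np.hypot(P[...,0]-.50,P[...,1]-.27)<.13
    m=k&(P[...,2]>.049)&(P[...,2]<.065)&(g<110);r=cv2.minAreaRect(P[m][:,:2].astype(np.float32));print(n,'marker',np.round(r[0],4),'joint est',.100+r[0]@a-np.array([.5299,.2847])@a)
```

```text
24.2 [0.49232613 0.12930856 0.22837914] [-0.33075269  0.84410717 -0.10409514]
side marker [0.4931 0.2932] joint est 0.10253835505905146
top marker [0.4837 0.2912] joint est 0.09911546245875352
```

View pics/end_side.png

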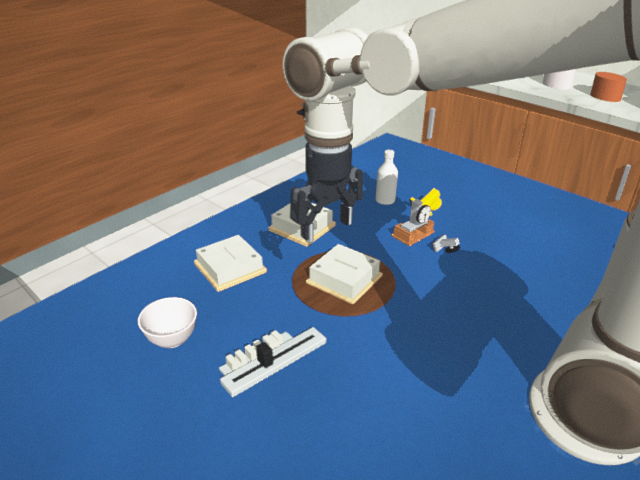

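The marker (265,353) is level with the middle sample, the gauge (420,215) stands in its stand, the bowl and the bottle are untouched, and the arm is clear. I hand in.

```bash
python3 -c "
from bench import ctrl
print(ctrl.hand_in())"
```

```text
the job is handed in; nothing more can be done
None
```

I read the channel as 8 mm, put the gauge back upright in its stand, slid the marker level with the 8 mm sample (about 0.100 m) and handed the job in at about 24 s; the hand-in returned no verdict.

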